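# Fetch the loupe from under the bench riser with a trigger reacher

## Task

The eye loupe has ended up at the back under the low wooden riser, where no hand can go. Take the reacher by its grip and red trigger, feed its jaws into the gap round the loupe, squeeze the trigger just firmly enough to grip it without crushing it, lift it over the metal lip at the mouth, draw it out and set it upright, wholly on the round cork mat; then let go, so that the loupe is free and the reacher stands on the table. Only the reacher may touch the loupe, be gentle with the riser, and leave the other things where they are.

Things in the scene. Friction and masses are not known exactly. Their poses are not given: they have to be found in the camera images.
- reacher_grip (a point): Grip point of the reacher (loose tool, 0.25 kg): mid-way between its black palm plate and red trigger plate, 40 mm above its feet. x points forward to the jaws, y from trigger to palm, z up. The plates are upright, 15 to 59 mm above the feet, outer faces 52 mm apart when free, 56 mm long along x: take them from above, one finger on each. The tool balances here.
- reacher: The reacher with trigger and jaws, standing on four rubber feet; origin on the ground under the grip point, same axes. Heavy dark butt block at x = -68 to -36 mm; two rods at y = +-21 mm lead forward to the jaws. Front feet at x = 90 mm (they clear the mat if the tool is lifted 4 mm); ahead of x = 97 mm nothing is lower than 12 mm above the feet. At most 62 mm wide over the jaws.
- reacher_jaws (a point): Point on the reacher's middle line between the jaws, where the loupe's axis lies when its waist touches the throat: 221 mm ahead of the grip point, 19 mm above the feet. Jaws: flat, rubber-lined, from 22 mm behind to 17 mm ahead of it, 12 to 26 mm above the feet; free, inner faces at y = -23 mm and +21 to +28 mm. Throat bumper faces forward 16 mm behind it, 13 to 23 mm up.
- trigger (a joint): Squeeze of the trigger towards the palm, 0 (free) to 0.022 m. Jaw gap = free gap minus squeeze; the free gap is 44 to 51 mm: a screw on the palm-side jaw is set differently each time and is not measured, so the bite (somewhere from 11 to 19 mm) must be felt. Return spring: 8 N at 0, plus 0.2 N per mm; squeeze beyond the spring's force bears on the object.
- loupe_center (a point): Centre, half-way up, of the loose black eye loupe (fragile, 50 to 90 g): 41 mm tall; round foot 43 mm across up to 10 mm, narrowing to a waist 32 mm across from 15 to 32 mm up, then a 36 mm top. Stands upright on the table at the back under the riser, z up. Take it round the waist (tool lifted some 4 to 6 mm) with 2 to 7 N a jaw; over 10 N cracks it.
- loupe: The loupe; origin at the centre of its underside.
- riser: Fixed low plywood riser; origin on the table under its centre, x from its open mouth to its back wall. 144 mm deep (x), 260 wide (y), 87 tall, a tin and a tape roll on top (to 131 mm). Gap under it 75 mm high, 232 wide; mouth at x = -72 mm, inner face of back wall at x = +60 mm. An aluminium lip 6 mm high, 8 thick, crosses the mouth at x = -64 mm.
- mat: Fixed round cork mat, 130 mm across, 3 mm thick, in front of the riser's mouth; origin at the centre of its underside on the table.
- whetstone: Bystander: grey whetstone 50x150x25 mm lying on the table; origin at the centre of its underside.
- graver: Bystander: graver with light wooden handle, 29x107x29 mm, lying; origin at the centre of its underside.

How it is judged (in metres and radians):
On the way, in this order (a step that is already met when the one before it is completed fails the run):
1. under the riser, the squeezed jaws grip the loupe (x of loupe_center in the frame of riser above -0.02 m and value of joint trigger above 0.01 m and contact force between reacher and loupe above 3 N), for 0.2 s.
2. the loupe is carried in the jaws, off the table, out past the riser's lip (x of loupe_center in the frame of riser below -0.08 m and height (world z) of loupe_center above 0.0245 m and value of joint trigger above 0.01 m and contact force between reacher and loupe above 3 N), for 0.1 s.
At the end, for the whole second after the job is handed in: The loupe stands upright (within 0.12 rad) and still on the cork mat, its centre within 46 mm of the mat's centre (wholly on it); the reacher stands still on its feet on the table (within 8 mm and 0.12 rad), its trigger sprung back to under 3 mm (horizontal distance between loupe_center and mat below 0.046 m and height (world z) of loupe between 0.001 and 0.006 m and angle between each of loupe, reacher's own z axis and vertical below 0.12 rad and linear speed of each of loupe, reacher below 0.02 m/s and value of joint trigger below 0.003 m and height (world z) of reacher below 0.008 m); the robot touches nothing.
It fails at once if the jaws squeeze the loupe with more than 10 N each (20 N taken together) (contact force between reacher and loupe above 20 N).
It fails at once if the robot itself touches the loupe (contact force between any of the fingers, the arm and loupe above 0.2 N).
It fails at once if the loupe is tipped over (angle between loupe's own z axis and vertical above 0.8 rad).
It fails at once if the riser is pushed with more than 20 N (contact force between any of reacher, loupe, the fingers, the arm and riser above 20 N).
It fails at once if another thing is moved by more than 30 mm (distance of any of whetstone, graver from where it was at the start of the episode above 0.03 m).
It also fails if it takes over 69 s, if anything falls off the work surface, if the arm or the gripper's body presses on something with over 40 N, if the wrist force passes 120 N, or if a joint passes its speed limit or range.

## Robot

A 6-joint arm with a two-finger parallel gripper is mounted at the origin on the work surface; the furniture and walls round the work are solid. World frame = base frame: x ahead of the robot, y to its left, z up, the work surface at z = 0. Lengths are in mm, angles in rad, forces in N, time in s.
With the tool pointing down it reaches from about 300 to 1000 mm from the base axis. Payload 5.1 kg.
Tool frame: the origin (TCP) lies at the very end of the fingers, on their centre line; the grasp point (between the pads) lies 19 mm behind it; z points along the fingers, y is the line along which they close (so a half turn about z gives the same grasp; the last joint's range is limited). The gripper opens to 95 mm and grips with 3 to 60 N. Pads are 20 mm wide; open, the fingers measure 119 mm over their backs; the gripper's body (75 mm by 180 mm) begins 59 mm behind the grasp point.
Start: joints at [1.142, 0.124, 1.65, -0, 1.367, -0.083], TCP at [220.337, 611.503, 214.656] pointing down, gripper open.
Joint ranges: [-2.61, 2.61], [-1.02, 2.33], [0.03, 2.71], [-1.35, 4.49], [0.32, 2.68], [-2.91, 2.91]. Speed limits (rad/s): [2.57, 2.57, 3.14, 3.14, 3.14, 3.14].

## Interface

Orientations are given as a 3x3 rotation matrix whose columns are the frame's x, y, z axes.
In Python, from bench import get_obs, read_camera, finish_job, recognise, landmark_of gives the robot as it stands.
- The arm moves only by the tool apply_moves, never from a script. Its argument "rows" is a list of rows, each a list of 6 numbers: the shift along the tool's x, y, z in units of 150 mm (1.0 is 150 mm), then the turn, a rotation vector about the tool's x, y, z in units of 180 degrees (1.0 is 180 degrees). In form: [[tx, ty, tz, rx, ry, rz], ...]. A call has exactly 10 rows; each row is the pose to reach, as a shift and turn from the pose commanded when the call began, along the tool's axes at that moment, turning the shorter way round; what a row does not reach only later rows make up. A row lasts 1/12 s, in which the tool goes at most 41.7 mm and 7.16 degrees, less where a joint would pass 70% of its speed; a pose out of reach is approached as far as the arm can. A call with a number of a shift or a turn outside -1 to 1 is refused whole. A call with a gripper value outside its range is refused whole. "grip" is the closure, from -1 (fully open) to 1 (shut), set as the call begins (left out, the last holds). The fingers move at their own pace and stop on an object; "force" is the grip in N (left out, the last holds). Time passes only in rows, so rows that repeat a pose let the fingers close, or fill a call up. It gives the time, the measured TCP pose, the force, the opening and the grip force at its end, in the units of the state.
- get_obs(): the state, without advancing time (a new reading comes with each control period).
- read_camera(name): name is "scene" or "top"; returns a dict with "frame" (420x560x3 uint8, red, green, blue), "intrinsics" (3x3 intrinsics, pixels), "R" (3x3) and "t" (3): a world point X has camera coordinates R X + t. Camera axes: x right, y down, z forward; pixel columns grow to the right and rows downward; lengths in mm; the calibration is good to about 2 mm. A picture is of the moment at which its call begins. There is no depth.
- finish_job(): hands the job in; it is judged then, once.
Trained networks look in a picture, given as the dict that the camera call returned (one of the last four; its "shot" number tells which), for a name from the list of things; names that differ only in an ending like _2 or _b are one class to them, and where a whole thing is asked for, a point or a joint stands for the part that bears it (a point fixed in the world has none). Each returns a list of dicts, best first, with "p" (0 to 1); they miss things now and then, are a little off and sometimes report something else, mostly with a low value. They report only what shows in the picture. A call takes as long as a camera call.
- recognise(picture, name): "box" ([left, top, right, bottom] in pixels, round what is visible of it).
- landmark_of(picture, name): "position" ([row, column] in pixels: a listed point, or the origin of a listed thing).
The state is a dict: "time": time; "joint_positions": joint angles; "qd": joint speeds; "joint_torque": joint torques, N m; "ee_pos": TCP position; "tcp_rot": TCP orientation; "force": force on the tool from outside, world axes, zero at the start; "ft_torque": the same for the moment, N m; "width": finger opening in mm; "grip_force": force on a finger pad.
Only numpy, scipy, OpenCV 4.12 (cv2) and the standard library are available. Lean on these libraries where they do the work, as an engineer would, in place of code of your own. Each camera call takes 0.05 s, during which the arm holds its last target. There are 200 camera calls.

## Working session

There is one attempt and no reset: what is moved stays moved. The work goes in short steps, Python scripts to look and compute and a tool call to move; the robot and the scene stay as the last step left them, time stands still between calls to the robot, and variables do not carry over. Pictures are saved under pics/ and viewed, at most 11 in all, crops included, and the job is handed in when it is done.

Besides the shell and the picture viewer there is one more tool, called after "Emit:" as a command line: name --pt "numbers of a row" for each row, then --argument value for the rest. apply_moves: Moves the arm, as the interface text tells. Its arguments: {"type":"object","properties":{"rows":{"type":"array","items":{"type":"array","items":{"type":"number"}}},"grip":{"type":"number"},"force":{"type":"number"}},"required":["rows"]}

```bash
ls; mkdir -p pics; cat > h.py <<'E'
import numpy as np, cv2
from bench import *
np.set_printoptions(precision=3,suppress=True)
def ray(c,row,col):
    d=np.linalg.solve(c["intrinsics"],[col,row,1.]); R=np.array(c["R"]);t=np.array(c["t"])
    return -R.T@t, R.T@d
def onz(c,row,col,z):
    o,d=ray(c,row,col); return o+d*(z-o[2])/d[2]
def proj(c,X):
    p=np.array(c["intrinsics"])@(np.array(c["R"])@np.array(X)+np.array(c["t"])); return p[:2]/p[2]
Z=dict(reacher_grip=40,reacher=0,reacher_jaws=19,trigger=37,loupe_center=20.5,loupe=0,riser=0,mat=0,whetstone=0,graver=0)
E
cat > look.py <<'E'
from h import *
import sys
for n in("scene","top"):
    c=read_camera(n); cv2.imwrite(f"pics/{n}{sys.argv[1]}.png",c["frame"][:,:,::-1])
    o,_=ray(c,0,0); print(n,"cam",o)
    for k,z in Z.items():
        if k=="trigger":continue
        for r in landmark_of(c,k)[:2]:
            print(k,round(r["p"],2),np.array(r["position"]),onz(c,*r["position"],z)[:2])
s=get_obs(); print(s)
E
python3 look.py 0
```

```text
pics
scene cam [ 806.433 -714.512  881.303]
reacher_grip 0.7 [273.9 194.1] [ 428.179 -253.855]
reacher_grip 0.7 [243.7 340.6] [700.306 -82.918]
reacher 0.64 [289.3 199.1] [ 437.81  -264.104]
reacher 0.6 [171.5 293.7] [518.53  139.482]
reacher_jaws 0.79 [201.9 228.3] [405.812 -27.794]
riser 0.97 [171.6 294.6] [520.906 139.844]
whetstone 0.63 [247.2 338.6] [693.413 -63.977]
top cam [387.969 -24.798 892.772]
reacher 0.86 [263.9 383. ] [ 439.808 -258.44 ]
reacher_jaws 0.72 [279.8 280.7] [423.985 -39.925]
riser 0.98 [242.8 193.2] [517.896 138.773]
mat 0.77 [231.4 266.8] [529.371 -19.339]
whetstone 0.64 [158.6 275.1] [690.811 -50.611]
graver 0.78 [144.9 358. ] [ 707.586 -238.161]
{'time': 1.0, 'joint_positions': array([ 1.142,  0.124,  1.65 , -0.   ,  1.368, -0.083]), 'qd': array([-0.001,  0.   ,  0.002, -0.001,  0.004,  0.   ]), 'joint_torque': array([ -0.001, -41.76 , -36.024,   0.077,   0.043,  -0.   ]), 'ee_pos': array([220.364, 611.494, 214.673]), 'tcp_rot': array([[-0.941,  0.339,  0.   ],
       [ 0.339,  0.941,  0.   ],
       [-0.   ,  0.   , -1.   ]]), 'force': array([-0.28 , -0.367,  0.792]), 'ft_torque': array([ 0.001, -0.009,  0.007]), 'grip_force': 0.0, 'width': 95.09510785706841}
```

View pics/scene0.png

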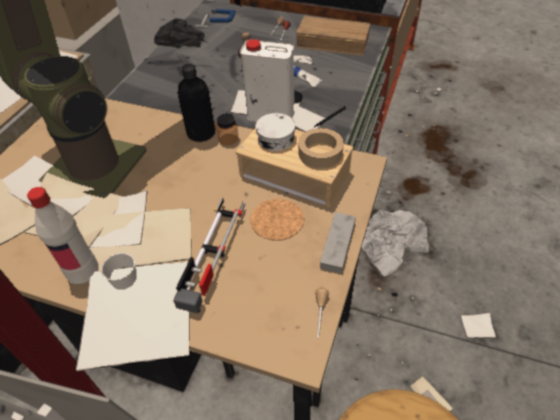

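View pics/top0.png

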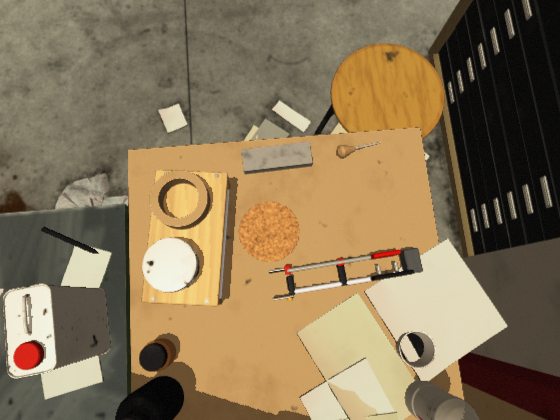

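The scene view shows the riser mouth facing −y (top of riser about px (295,150)), the reacher with red trigger at (205,278), and the mat at (277,218). The loupe isn't visible at this scale, so I'll zoom.

```bash
cat > z.py <<'E'
from h import *
a=cv2.imread("pics/scene0.png")[130:215,225:365]
a=cv2.resize(a,None,fx=5,fy=5,interpolation=cv2.INTER_CUBIC)
a=(255*(a/255.)**0.5).astype(np.uint8); cv2.imwrite("pics/zs.png",a)
b=cv2.imread("pics/top0.png")[150:320,135:435]
cv2.imwrite("pics/zt.png",cv2.resize(b,None,fx=2.66,fy=2.66,interpolation=cv2.INTER_CUBIC))
for n in("scene","top"):
    c=read_camera(n)
    for k in("loupe","loupe_center","riser","mat","reacher","trigger"):
        print(n,k,[(round(r["p"],2),np.round(r["box"],1)) for r in recognise(c,k)[:2]])
E
python3 z.py
```

```text
scene loupe []
scene loupe_center []
scene riser [(0.63, array([234.3, 112.5, 353.4, 204.6]))]
scene mat [(0.89, array([247.8, 198.8, 304.1, 239.4])), (0.7, array([173. , 197.2, 244. , 313.3]))]
scene reacher [(0.98, array([174.1, 205. , 248.1, 313.8])), (0.47, array([248.6, 199.1, 303.1, 241.5]))]
scene trigger [(0.81, array([199.2, 204.4, 245.3, 296.7]))]
top loupe []
top loupe_center []
top riser [(0.69, array([142.1, 169.1, 231.3, 306.4]))]
top mat [(0.64, array([239.5, 204.2, 298.8, 259.5]))]
top reacher [(0.6, array([141.7, 170.2, 230.8, 306.3]))]
top trigger [(0.88, array([267.7, 248.1, 402.7, 274.5]))]
```

View pics/zs.png

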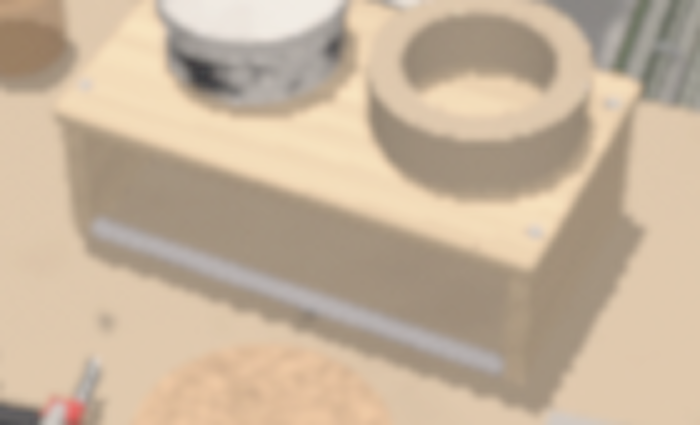

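View pics/zt.png

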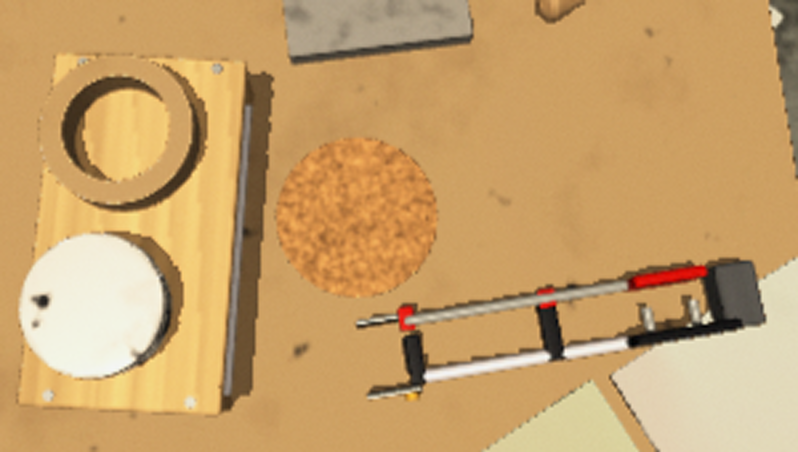

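```bash
cat > fit.py <<'E'
from h import *
from scipy.optimize import least_squares
T=read_camera("top");S=read_camera("scene")
L=lambda x,y,z:(x,y,z)
# riser: origin side signs; y left of x
obs=[(T,(55,53),(72,-130,87)),(T,(247,62),(-72,-130,87)),(T,(222,414),(-72,130,87)),(T,(20,402),(72,130,87))]
px=lambda u:(u[0]/2.66+135,u[1]/2.66+150)
obs=[(c,px(u),X) for c,u,X in obs]
ps=lambda u:(u[0]/5+225,u[1]/5+130)
obs+=[(S,ps((57,112)),(-72,130,87)),(S,ps((530,270)),(-72,-130,87)),(S,ps((640,85)),(72,-130,87)),(S,ps((520,388)),(-72,-130,0)),(S,ps((88,245)),(-72,130,0))]
def W(p,X):
    c,s=np.cos(p[2]),np.sin(p[2]); return [p[0]+c*X[0]-s*X[1],p[1]+s*X[0]+c*X[1],X[2]]
f=lambda p:np.concatenate([proj(c,W(p,X))-np.array(u) for c,u,X in obs])
r=least_squares(f,[518,139,1.6]);p=r.x;print("riser",p,np.round(r.fun,1))
o,_=ray(S,0,0); c,s=np.cos(p[2]),np.sin(p[2]);d=o[:2]-p[:2]
lo=np.array([c*d[0]+s*d[1],-s*d[0]+c*d[1],o[2]]);print("scene cam in riser",lo)
for z in(0,20,32,41):print("visible x limit at z",z,-72+(75-z)*(-72-lo[0])/(lo[2]-75))
for cam,b in((T,(239.5,204.2,298.8,259.5)),(S,(247.8,198.8,304.1,239.4))):print("mat",onz(cam,(b[1]+b[3])/2,(b[0]+b[2])/2,3))
# reacher points from top crop: jaw tips trig(357,325) palm(368,397) ; tool x 238, z~26
for u,z in(((357,324),26),((368,397),26),((632,283),59),((706,270),59),((632,343),59),((740,324),59),((755,262),55),((766,322),55)):
    print("top",u,onz(T,px(u)[1],px(u)[0],z)[:2])
a=cv2.imread("pics/scene0.png")[145:205,232:335].astype(float)
fr=np.mean([read_camera("scene")["frame"][145:205,232:335,::-1].astype(float) for _ in range(6)],0)
cv2.imwrite("pics/m.png",cv2.resize(np.clip((fr-50)*2.0,0,255).astype(np.uint8),None,fx=7,fy=7,interpolation=cv2.INTER_CUBIC))
E
python3 fit.py
```

```text
riser [522.729 134.388   1.443] [ 0.7 -1.8  0.7 -2.   0.8 -0.7 -0.2  0.3 -1.8 -1.4  0.7 -1.2  0.8 -1.6
  0.8 -0.  -4.6 -3.1]
scene cam in riser [-805.797 -389.627  881.303]
visible x limit at z 0 -3.744280617979328
visible x limit at z 20 -21.94580578651818
visible x limit at z 32 -32.866720887641485
visible x limit at z 41 -41.05740721348397
mat [527.511 -24.28    3.   ]
mat [529.794 -31.271   3.   ]
top (357, 324) [441.72  -17.816]
top (368, 397) [386.349 -21.725]
top (632, 283) [ 452.786 -224.432]
top (706, 270) [ 457.81  -280.761]
top (632, 343) [ 408.963 -218.735]
top (740, 324) [ 416.08  -300.147]
top (755, 262) [ 461.048 -319.56 ]
top (766, 322) [ 416.063 -320.964]
```

View pics/m.png

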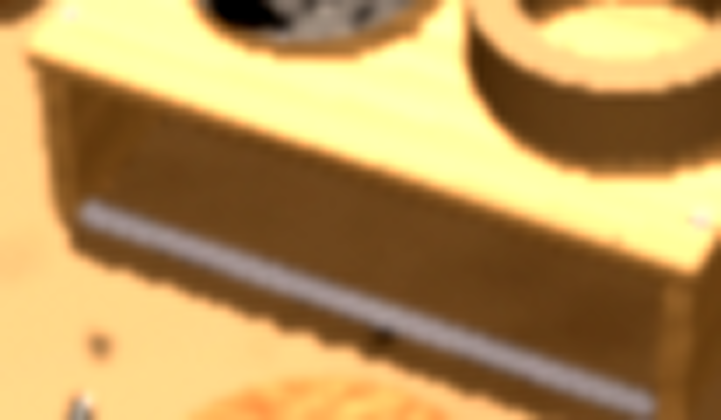

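No part of the loupe shows inside the mouth: it's dark but empty-looking, and the geometry says a loupe at the back is hidden. I'll have to feel for it with the jaws. Next I'll refine the riser yaw from its edges and plan the approach to the reacher.

```bash
cat > fit2.py <<'E'
from h import *
c=read_camera("top"); f=c["frame"].astype(int)
g=f.astype(np.float32).mean(2)
# front edge of riser top: strongest horizontal drop in cols 205-240 per row
P=[]
for r in range(182,298,2):
    row=cv2.GaussianBlur(g,(5,5),0)[r]; d=np.diff(row[205:240]); k=d.argmin(); 
    P.append(onz(c,r,205+k+.5,87)[:2])
P=np.array(P)
for _ in range(3):
    q=np.polyfit(P[:,0],P[:,1],1); e=P[:,1]-np.polyval(q,P[:,0]); P=P[abs(e)<2.5]
print(len(P),"front edge yaw of riser x:",np.arctan(q[0])+np.pi/2,"y at x=520:",np.polyval(q,520),e.std())
for r in ((152.3+0,0),):pass
# mat mask by saturation
hsv=cv2.cvtColor(c["frame"],cv2.COLOR_RGB2HSV); m=cv2.inRange(hsv,(8,150,150),(20,255,255)); m[:, :235]=0;m[:,305:]=0;m[:195]=0;m[265:]=0
m=cv2.morphologyEx(m,cv2.MORPH_CLOSE,np.ones((7,7)))
k=max(cv2.findContours(m,0,2)[0],key=cv2.contourArea);(u,v),rad=cv2.minEnclosingCircle(k);print("mat",u,v,rad,onz(c,v,u,3))
s=[]
for _ in range(8): read_camera("top"); o=get_obs(); s.append(np.r_[o["force"],o["ft_torque"]])
print("ft mean",np.mean(s,0),"std",np.std(s,0))
E
cat > plan.py <<'E'
# usage: plan(start(x,y,z,yaw), waypoints) -> tool-frame shift units per call, yaw = angle of tool x, tool z down
import numpy as np,sys
def plan(s,W):
    for w in W:
        s=np.array(s,float);w=np.array(w,float);d=w-s;c,n=np.cos(s[3]),np.sin(s[3])
        print(np.round([(c*d[0]+n*d[1])/150,(n*d[0]-c*d[1])/150,-d[2]/150,0,0,-d[3]/np.pi],4).tolist()," to",w.round(3));s=w
if __name__=="__main__":
    a=eval(sys.argv[1]);plan(a[0],a[1:])
E
python3 fit2.py
python3 plan.py "[(220.3,611.5,214.7,2.796),(240,500,320,2.6),(290,370,360,2.4),(340,220,360,2.2),(380,70,360,2.0),(410,-80,300,1.8),(432,-200,200,1.652),(432,-256,100,1.652),(432,-256,21,1.652)]"
```

```text
9 front edge yaw of riser x: 1.4393558141943061 y at x=520: 66.98767283516057 0.5138359781408811
mat 268.7293395996094 231.23440551757812 30.283361434936523 [528.911 -23.491   3.   ]
ft mean [-0.17  -0.011  0.069 -0.005 -0.001  0.01 ] std [0.541 0.543 0.586 0.032 0.019 0.027]
[-0.3754, -0.6549, -0.702, 0.0, 0.0, 0.0624]  to [240.  500.  320.    2.6]
[-0.7324, -0.5708, -0.2667, 0.0, 0.0, 0.0637]  to [290.  370.  360.    2.4]
[-0.9213, -0.5122, -0.0, 0.0, 0.0, 0.0637]  to [340.  220.  360.    2.2]
[-0.9654, -0.3729, -0.0, 0.0, 0.0, 0.0637]  to [380.  70. 360.   2.]
[-0.9925, -0.2343, 0.4, 0.0, 0.0, 0.0637]  to [410.  -80.  300.    1.8]
[-0.8124, -0.0389, 0.6667, 0.0, 0.0, 0.0471]  to [ 432.    -200.     200.       1.652]
[-0.3721, -0.0303, 0.6667, 0.0, 0.0, -0.0]  to [ 432.    -256.     100.       1.652]
[0.0, 0.0, 0.5267, 0.0, 0.0, -0.0]  to [ 432.    -256.      21.       1.652]
```

Emit:
apply_moves --pt "-0.375 -0.655 -0.7 0 0 0.062" --pt "-0.375 -0.655 -0.7 0 0 0.062" --pt "-0.375 -0.655 -0.7 0 0 0.062" --pt "-0.375 -0.655 -0.7 0 0 0.062" --pt "-0.375 -0.655 -0.7 0 0 0.062" --pt "-0.375 -0.655 -0.7 0 0 0.062" --pt "-0.375 -0.655 -0.7 0 0 0.062" --pt "-0.375 -0.655 -0.7 0 0 0.062" --pt "-0.375 -0.655 -0.7 0 0 0.062" --pt "-0.375 -0.655 -0.7 0 0 0.062" --grip -1

```text
time: 3.38
ee_pos: [239.5, 500.2, 317.8]
tcp_rot: [[-0.858, 0.514, -0.002], [0.514, 0.858, -0.003], [0.0, -0.003, -1.0]]
force: [-0.3, 0.3, 0.9]
width: 95.2
grip_force: 0.0
```

Emit:
apply_moves --pt "-0.732 -0.571 -0.267 0 0 0.064" --pt "-0.732 -0.571 -0.267 0 0 0.064" --pt "-0.732 -0.571 -0.267 0 0 0.064" --pt "-0.732 -0.571 -0.267 0 0 0.064" --pt "-0.732 -0.571 -0.267 0 0 0.064" --pt "-0.732 -0.571 -0.267 0 0 0.064" --pt "-0.732 -0.571 -0.267 0 0 0.064" --pt "-0.732 -0.571 -0.267 0 0 0.064" --pt "-0.732 -0.571 -0.267 0 0 0.064" --pt "-0.732 -0.571 -0.267 0 0 0.064"

```text
time: 4.22
ee_pos: [289.6, 370.7, 358.9]
tcp_rot: [[-0.738, 0.674, -0.001], [0.674, 0.738, -0.001], [0.0, -0.002, -1.0]]
force: [-0.1, -0.4, 0.5]
width: 94.9
grip_force: 0.0
```

Emit:
apply_moves --pt "-0.921 -0.512 0 0 0 0.064" --pt "-0.921 -0.512 0 0 0 0.064" --pt "-0.921 -0.512 0 0 0 0.064" --pt "-0.921 -0.512 0 0 0 0.064" --pt "-0.921 -0.512 0 0 0 0.064" --pt "-0.921 -0.512 0 0 0 0.064" --pt "-0.921 -0.512 0 0 0 0.064" --pt "-0.921 -0.512 0 0 0 0.064" --pt "-0.921 -0.512 0 0 0 0.064" --pt "-0.921 -0.512 0 0 0 0.064"

```text
time: 5.05
ee_pos: [339.6, 221.1, 359.6]
tcp_rot: [[-0.589, 0.808, -0.0], [0.808, 0.589, -0.0], [0.0, -0.0, -1.0]]
force: [0.2, -0.2, 0.0]
width: 95.0
grip_force: 0.0
```

Emit:
apply_moves --pt "-0.965 -0.373 0 0 0 0.064" --pt "-0.965 -0.373 0 0 0 0.064" --pt "-0.965 -0.373 0 0 0 0.064" --pt "-0.965 -0.373 0 0 0 0.064" --pt "-0.965 -0.373 0 0 0 0.064" --pt "-0.965 -0.373 0 0 0 0.064" --pt "-0.965 -0.373 0 0 0 0.064" --pt "-0.965 -0.373 0 0 0 0.064" --pt "-0.965 -0.373 0 0 0 0.064" --pt "-0.965 -0.373 0 0 0 0.064"

```text
time: 5.88
ee_pos: [379.6, 71.2, 359.7]
tcp_rot: [[-0.416, 0.909, 0.0], [0.909, 0.416, 0.0], [0.0, 0.0, -1.0]]
force: [0.6, 0.0, -0.6]
width: 95.0
grip_force: 0.0
```

Emit:
apply_moves --pt "-0.992 -0.234 0.4 0 0 0.064" --pt "-0.992 -0.234 0.4 0 0 0.064" --pt "-0.992 -0.234 0.4 0 0 0.064" --pt "-0.992 -0.234 0.4 0 0 0.064" --pt "-0.992 -0.234 0.4 0 0 0.064" --pt "-0.992 -0.234 0.4 0 0 0.064" --pt "-0.992 -0.234 0.4 0 0 0.064" --pt "-0.992 -0.234 0.4 0 0 0.064" --pt "-0.992 -0.234 0.4 0 0 0.064" --pt "-0.992 -0.234 0.4 0 0 0.064"

```text
time: 6.72
ee_pos: [409.8, -78.9, 300.6]
tcp_rot: [[-0.226, 0.974, 0.002], [0.974, 0.226, -0.0], [-0.001, 0.001, -1.0]]
force: [0.2, -0.0, 0.6]
width: 94.5
grip_force: 0.0
```

Emit:
apply_moves --pt "-0.812 -0.039 0.667 0 0 0.047" --pt "-0.812 -0.039 0.667 0 0 0.047" --pt "-0.812 -0.039 0.667 0 0 0.047" --pt "-0.812 -0.039 0.667 0 0 0.047" --pt "-0.812 -0.039 0.667 0 0 0.047" --pt "-0.812 -0.039 0.667 0 0 0.047" --pt "-0.812 -0.039 0.667 0 0 0.047" --pt "-0.812 -0.039 0.667 0 0 0.047" --pt "-0.812 -0.039 0.667 0 0 0.047" --pt "-0.812 -0.039 0.667 0 0 0.047"

```text
time: 7.55
ee_pos: [431.7, -199.4, 201.1]
tcp_rot: [[-0.08, 0.997, 0.002], [0.997, 0.08, -0.001], [-0.001, 0.002, -1.0]]
force: [-0.3, 0.7, 0.1]
width: 95.0
grip_force: 0.0
```

Emit:
apply_moves --pt "-0.372 -0.03 0.667 0 0 0" --pt "-0.372 -0.03 0.667 0 0 0" --pt "-0.372 -0.03 0.667 0 0 0" --pt "-0.372 -0.03 0.667 0 0 0" --pt "-0.372 -0.03 0.667 0 0 0" --pt "-0.372 -0.03 0.667 0 0 0" --pt "-0.372 -0.03 0.667 0 0 0" --pt "-0.372 -0.03 0.667 0 0 0" --pt "-0.372 -0.03 0.667 0 0 0" --pt "-0.372 -0.03 0.667 0 0 0"

```text
time: 8.38
ee_pos: [431.6, -255.9, 100.9]
tcp_rot: [[-0.079, 0.997, 0.002], [0.997, 0.079, -0.001], [-0.001, 0.002, -1.0]]
force: [0.1, -1.3, 0.8]
width: 95.1
grip_force: 0.0
```

```bash
python3 look.py 1 | grep -E "reacher|cam"
```

```text
scene cam [ 806.433 -714.512  881.303]
reacher_grip 0.63 [274.6 194.4] [ 429.552 -255.237]
reacher 0.82 [290.7 199. ] [ 439.121 -267.314]
reacher_jaws 0.59 [205.3 228.8] [411.392 -37.642]
top cam [387.969 -24.798 892.772]
reacher_grip 0.89 [265.7 387. ] [ 433.228 -255.532]
reacher 0.82 [263.7 380.8] [ 440.613 -253.86 ]
reacher_jaws 0.59 [283.1 280. ] [417.454 -37.926]
```

View pics/scene1.png

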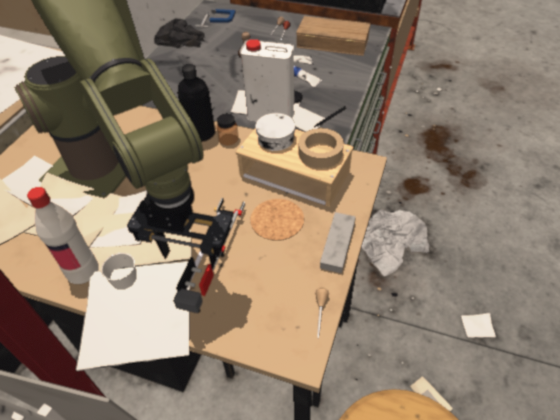

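The gripper hovers above the reacher's plates (about px (203,255)), fingers either side. The networks agree on grip point (432,−256), so I'll descend and close lightly.

Emit:
apply_moves --pt "0 0 0.1 0 0 0" --pt "0 0 0.2 0 0 0" --pt "0 0 0.3 0 0 0" --pt "0 0 0.4 0 0 0" --pt "0 0 0.48 0 0 0" --pt "0 0 0.527 0 0 0" --pt "0 0 0.527 0 0 0" --pt "0 0 0.527 0 0 0" --pt "0 0 0.527 0 0 0" --pt "0 0 0.527 0 0 0"

```text
time: 10.22
ee_pos: [431.7, -256.4, 21.6]
tcp_rot: [[-0.078, 0.997, 0.002], [0.997, 0.078, -0.001], [-0.001, 0.001, -1.0]]
force: [-0.3, -0.3, -0.7]
width: 94.8
grip_force: 0.0
```

Emit:
apply_moves --pt "0 0 0 0 0 0" --pt "0 0 0 0 0 0" --pt "0 0 0 0 0 0" --pt "0 0 0 0 0 0" --pt "0 0 0 0 0 0" --pt "0 0 0 0 0 0" --pt "0 0 0 0 0 0" --pt "0 0 0 0 0 0" --pt "0 0 0 0 0 0" --pt "0 0 0 0 0 0" --grip 1 --force 6

```text
time: 11.05
ee_pos: [431.3, -256.0, 20.7]
tcp_rot: [[-0.078, 0.997, 0.001], [0.997, 0.078, -0.0], [-0.0, 0.001, -1.0]]
force: [2.0, 0.2, -0.4]
width: 51.9
grip_force: 5.9
```

```bash
cat > rp.py <<'E'
# riser-frame waypoints (xg,yg,ztcp,yaw offset) for the grip
import sys,numpy as np
from plan import plan
C=np.array([521,137.5]);A=1.44
def w(x,y,z,a=0): return (C[0]+np.cos(A)*x-np.sin(A)*y,C[1]+np.sin(A)*x+np.cos(A)*y,z,A+a)
if __name__=="__main__":
    a=eval(sys.argv[1]); plan(a[0] if a[0][3]>0.9 else w(*a[0]),[w(*k) for k in a[1:]])
E
python3 rp.py "[(431.4,-256,20.8,1.649),(-380,20,51,.1),(-320,0,31),(-320,0,26)]"
```

```text
[0.1181, 0.1444, -0.2013, 0.0, 0.0, 0.0347]  to [ 451.61  -236.646   51.       1.54 ]
[0.3847, 0.1726, 0.1333, 0.0, 0.0, 0.0318]  to [ 479.264 -179.767   31.       1.44 ]
[0.0, 0.0, 0.0333, 0.0, 0.0, -0.0]  to [ 479.264 -179.767   26.       1.44 ]
```

Emit:
apply_moves --pt "0 0 -0.03 0 0 0" --pt "0 0 -0.08 0 0 0" --pt "0.02 0.02 -0.15 0 0 0.01" --pt "0.05 0.06 -0.2 0 0 0.015" --pt "0.08 0.1 -0.2 0 0 0.02" --pt "0.11 0.13 -0.2 0 0 0.03" --pt "0.118 0.144 -0.201 0 0 0.0347" --pt "0.118 0.144 -0.201 0 0 0.0347" --pt "0.118 0.144 -0.201 0 0 0.0347" --pt "0.118 0.144 -0.201 0 0 0.0347"

```text
time: 11.88
ee_pos: [450.7, -236.6, 50.5]
tcp_rot: [[0.03, 1.0, -0.001], [1.0, -0.03, 0.0], [0.0, -0.001, -1.0]]
force: [0.1, -0.7, -3.0]
width: 52.1
grip_force: 5.9
```

Emit:
apply_moves --pt "0.05 0.02 0.0 0 0 0.004" --pt "0.1 0.05 0.0 0 0 0.008" --pt "0.15 0.08 0.0 0 0 0.012" --pt "0.2 0.1 0.0 0 0 0.016" --pt "0.25 0.13 0.03 0 0 0.02" --pt "0.3 0.15 0.06 0 0 0.025" --pt "0.35 0.165 0.1 0 0 0.029" --pt "0.385 0.173 0.133 0 0 0.032" --pt "0.385 0.173 0.133 0 0 0.032" --pt "0.385 0.173 0.133 0 0 0.032"

```text
time: 12.72
ee_pos: [478.3, -179.5, 30.3]
tcp_rot: [[0.13, 0.991, -0.001], [0.991, -0.13, 0.0], [0.0, -0.001, -1.0]]
force: [-0.6, -0.6, -2.1]
width: 51.9
grip_force: 5.9
```

```bash
cat > look2.py <<'E'
from h import *
from rp import C,A
import sys
o=get_obs();print(o["time"],o["ee_pos"],o["tcp_rot"][:,0],o["width"],o["grip_force"],o["force"])
z0=float(sys.argv[2])
for n in("scene","top"):
    c=read_camera(n); cv2.imwrite(f"pics/{n}{sys.argv[1]}.png",c["frame"][:,:,::-1])
    for k,z in(("reacher_grip",40+z0),("reacher_jaws",19+z0),("riser",0),("mat",0)):
        for r in landmark_of(c,k)[:1]: print(n,k,round(r["p"],2),np.array(r["position"]),onz(c,*r["position"],z)[:2])
    # predicted jaw tips / jaw point from TCP
    x=o["tcp_rot"][:,0];y=-o["tcp_rot"][:,1];g=o["ee_pos"]+[0,0,19]
    for q in((238,-25,-14),(238,25,-14),(0,-24,19)):
        print(" pred px (u,v)",q,proj(c,g+x*q[0]+y*q[1]+np.array([0,0,q[2]])))
b=cv2.imread(f"pics/top{sys.argv[1]}.png")[150:320,135:435]
cv2.imwrite(f"pics/zt{sys.argv[1]}.png",cv2.resize(b,None,fx=2.66,fy=2.66,interpolation=cv2.INTER_CUBIC))
E
python3 look2.py 2 10
```

```text
12.7167 [ 478.272 -179.513   30.3  ] [0.13  0.991 0.   ] 51.94285672535584 5.900084339082241 [-0.592 -0.62  -2.092]
scene reacher_grip 0.85 [248.9 229.2] [ 476.579 -177.808]
scene reacher_jaws 0.7 [187.2 274.2] [499.339  44.102]
scene riser 0.56 [172.3 292.2] [515.706 135.43 ]
scene mat 0.62 [218.2 273.8] [522.957 -27.859]
 pred px (u,v) (238, -25, -14) [288.626 185.984]
 pred px (u,v) (238, 25, -14) [270.597 179.805]
 pred px (u,v) (0, -24, 19) [238.453 248.509]
top reacher_grip 0.47 [231.6 266.6] [521.077 -19.209]
top reacher_jaws 0.62 [240.8 241.2] [509.606  34.665]
top riser 0.94 [243.1 195.1] [516.918 134.773]
top mat 0.93 [229.9 269.9] [532.062 -26.219]
 pred px (u,v) (238, -25, -14) [231.178 229.393]
 pred px (u,v) (238, 25, -14) [229.496 253.629]
 pred px (u,v) (0, -24, 19) [349.505 232.861]
```

View pics/zt2.png

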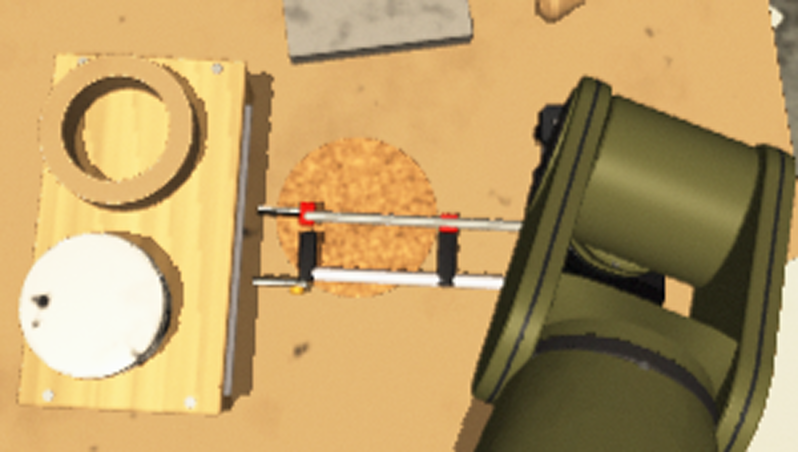

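Emit:
apply_moves --pt "0.06 0 0.01 0 0 0" --pt "0.12 0 0.02 0 0 0" --pt "0.18 0 0.03 0 0 0" --pt "0.24 0 0.03 0 0 0" --pt "0.3 0 0.03 0 0 0" --pt "0.36 0 0.03 0 0 0" --pt "0.42 0 0.03 0 0 0" --pt "0.48 0 0.03 0 0 0" --pt "0.54 0 0.03 0 0 0" --pt "0.58 0 0.03 0 0 0"

```text
time: 14.05
ee_pos: [490.3, -92.2, 26.3]
tcp_rot: [[0.13, 0.991, 0.0], [0.991, -0.13, 0.0], [0.0, 0.0, -1.0]]
force: [0.8, -0.5, -2.0]
width: 51.8
grip_force: 5.9
```

```bash
cat > ft.py <<'E'
from h import *
s=[]
for _ in range(6): read_camera("top"); o=get_obs(); s.append(np.r_[o["force"],o["ft_torque"]])
m=np.mean(s,0);R=np.array(o["tcp_rot"]);print(o["time"],o["ee_pos"],"tool-frame F",R.T@m[:3],"M",R.T@m[3:],"w",round(o["width"],1))
E
python3 ft.py
```

```text
14.35 [490.209 -93.649  26.293] tool-frame F [-0.255 -0.35   2.578] M [ 0.056 -0.088 -0.023] w 52.1
```

Emit:
apply_moves --pt "0.016 0 0 0 0 0" --pt "0.032 0 0 0 0 0" --pt "0.048 0 0 0 0 0" --pt "0.064 0 0 0 0 0" --pt "0.08 0 0 0 0 0" --pt "0.096 0 0 0 0 0" --pt "0.112 0 0 0 0 0" --pt "0.128 0 0 0 0 0" --pt "0.144 0 0 0 0 0" --pt "0.16 0 0 0 0 0"

```text
time: 15.18
ee_pos: [493.4, -69.3, 26.3]
tcp_rot: [[0.131, 0.991, 0.0], [0.991, -0.131, -0.0], [-0.0, 0.0, -1.0]]
force: [-0.1, -0.0, -2.0]
width: 52.3
grip_force: 5.9
```

```bash
python3 ft.py
```

```text
15.4833 [493.322 -69.597  26.25 ] tool-frame F [0.267 0.413 2.227] M [ 0.029 -0.061  0.037] w 51.8
```

Emit:
apply_moves --pt "0.016 0 0 0 0 0" --pt "0.032 0 0 0 0 0" --pt "0.048 0 0 0 0 0" --pt "0.064 0 0 0 0 0" --pt "0.08 0 0 0 0 0" --pt "0.096 0 0 0 0 0" --pt "0.112 0 0 0 0 0" --pt "0.128 0 0 0 0 0" --pt "0.14 0 0 0 0 0" --pt "0.14 0 0 0 0 0"

```text
time: 16.32
ee_pos: [496.1, -48.3, 26.2]
tcp_rot: [[0.13, 0.991, 0.0], [0.991, -0.13, 0.0], [0.0, -0.0, -1.0]]
force: [-0.2, -0.2, -2.1]
width: 51.8
grip_force: 5.9
```

```bash
python3 ft.py
```

```text
16.6167 [496.044 -48.807  26.252] tool-frame F [0.352 0.326 2.466] M [ 0.029 -0.08   0.023] w 51.6
```

Emit:
apply_moves --pt "0 0 0 0 0 0" --pt "0 0 0 0 0 0" --pt "0 0 0 0 0 0" --pt "0 0 0 0 0 0" --pt "0 0 0 0 0 0" --pt "0 0 0 0 0 0" --pt "0 0 0 0 0 0" --pt "0 0 0 0 0 0" --pt "0 0 0 0 0 0" --pt "0 0 0 0 0 0" --force 13

```text
time: 17.45
ee_pos: [496.1, -48.7, 26.3]
tcp_rot: [[0.131, 0.991, 0.0], [0.991, -0.131, -0.0], [-0.0, 0.0, -1.0]]
force: [0.5, -0.2, -2.5]
width: 33.9
grip_force: 12.9
```

```bash
python3 ft.py
```

```text
17.75 [496.061 -48.735  26.23 ] tool-frame F [-0.151  0.545  2.451] M [-0.005 -0.07   0.075] w 34.0
```

Emit:
apply_moves --pt "0 0 0 0 0 0" --pt "0 0 0 0 0 0" --pt "0 0 0 0 0 0" --pt "0 0 0 0 0 0" --pt "0 0 0 0 0 0" --pt "0 0 0 0 0 0" --pt "0 0 0 0 0 0" --pt "0 0 0 0 0 0" --pt "0 0 0 0 0 0" --pt "0 0 0 0 0 0" --force 16.5

```text
time: 18.58
ee_pos: [496.1, -48.7, 26.3]
tcp_rot: [[0.131, 0.991, 0.0], [0.991, -0.131, -0.0], [-0.0, 0.0, -1.0]]
force: [0.7, -0.5, -2.4]
width: 33.2
grip_force: 16.4
```

```bash
python3 ft.py
```

```text
18.8833 [496.07  -48.745  26.249] tool-frame F [-0.108  0.069  1.922] M [ 0.007 -0.036  0.059] w 33.0
```

Emit:
apply_moves --pt "0 0 -0.01 0 0 0" --pt "0 0 -0.025 0 0 0" --pt "0 0 -0.04 0 0 0" --pt "0 0 -0.055 0 0 0" --pt "0 0 -0.07 0 0 0" --pt "0 0 -0.085 0 0 0" --pt "0 0 -0.093 0 0 0" --pt "0 0 -0.093 0 0 0" --pt "0 0 -0.093 0 0 0" --pt "0 0 -0.093 0 0 0"

```text
time: 19.72
ee_pos: [496.0, -48.7, 40.1]
tcp_rot: [[0.131, 0.991, -0.0], [0.991, -0.131, 0.0], [-0.0, -0.0, -1.0]]
force: [0.9, -0.1, -3.6]
width: 33.1
grip_force: 16.4
```

```bash
python3 ft.py
```

```text
20.0167 [495.999 -48.724  40.1  ] tool-frame F [ 0.126 -0.139  3.071] M [ 0.053 -0.208 -0.004] w 33.0
```

Emit:
apply_moves --pt "-0.03 0 0 0 0 0" --pt "-0.08 0 0 0 0 0" --pt "-0.14 0 0 0 0 0" --pt "-0.2 0 0 0 0 0" --pt "-0.26 0 0 0 0 0" --pt "-0.32 0 0 0 0 0" --pt "-0.38 0 0 0 0 0" --pt "-0.44 0 0 0 0 0" --pt "-0.49 0 0 0 0 0" --pt "-0.51 0 0 0 0 0"

```text
time: 20.85
ee_pos: [486.0, -125.9, 40.3]
tcp_rot: [[0.132, 0.991, 0.0], [0.991, -0.132, -0.0], [-0.0, 0.0, -1.0]]
force: [-0.5, 0.3, -2.6]
width: 33.1
grip_force: 16.4
```

Emit:
apply_moves --pt "-0.03 0 0 0 0 0" --pt "-0.08 0 0 0 0 0" --pt "-0.14 0 0 0 0 0" --pt "-0.2 0 0 0 0 0" --pt "-0.26 0 0 0 0 0" --pt "-0.32 0 0 0 0 0" --pt "-0.38 0 0 0 0 0" --pt "-0.43 0 0 0 0 0" --pt "-0.45 0 0 0 0 0" --pt "-0.45 0 0 0 0 0"

```text
time: 21.68
ee_pos: [477.2, -192.3, 40.3]
tcp_rot: [[0.132, 0.991, 0.0], [0.991, -0.132, -0.0], [-0.0, 0.0, -1.0]]
force: [-0.5, -1.2, -3.2]
width: 33.2
grip_force: 16.4
```

```bash
python3 look2.py 3 19 | grep -v pred; python3 - <<'E'
from h import *
for n in("scene","top"):
    c=read_camera(n)
    for k,z in(("loupe_center",35),("loupe",14)):
        print(n,k,[(round(r["p"],2),onz(c,*r["position"],z)[:2]) for r in landmark_of(c,k)[:2]])
E
```

```text
21.6833 [ 477.178 -192.327   40.253] [ 0.132  0.991 -0.   ] 33.24537416258544 16.369436904788017 [-0.506 -1.168 -3.212]
scene reacher_grip 0.65 [253.1 232.1] [ 490.397 -191.879]
scene reacher_jaws 0.92 [190.5 275.3] [508.885  26.45 ]
scene riser 0.6 [174.3 290.8] [514.555 127.227]
top reacher_jaws 0.58 [237.1 245.8] [515.161  24.163]
top riser 0.66 [239.3 192.5] [525.527 139.928]
top mat 0.69 [241.1 193.6] [521.469 137.763]
scene loupe_center []
scene loupe [(0.64, array([505.589,  33.796]))]
top loupe_center [(0.58, array([500.632,  28.445]))]
top loupe [(0.68, array([503.074,  33.549])), (0.36, array([686.139, -46.484]))]
```

View pics/zt3.png

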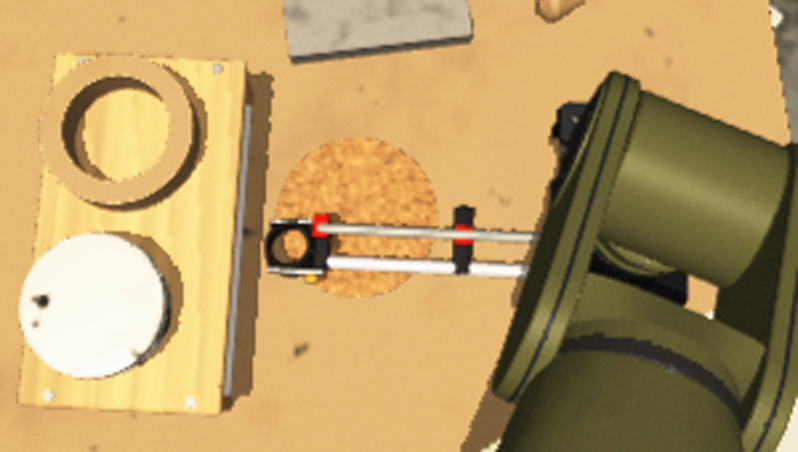

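Emit:
apply_moves --pt "-0.03 0.02 0 0 0 0" --pt "-0.07 0.045 0 0 0 0" --pt "-0.12 0.075 0 0 0 0" --pt "-0.17 0.105 0 0 0 0" --pt "-0.22 0.135 0 0 0 0" --pt "-0.27 0.165 0 0 0 0" --pt "-0.31 0.19 0 0 0 0" --pt "-0.335 0.206 0 0 0 0" --pt "-0.335 0.206 0.01 0 0 0" --pt "-0.335 0.206 0.02 0 0 0"

```text
time: 23.32
ee_pos: [501.3, -245.5, 37.0]
tcp_rot: [[0.131, 0.991, -0.0], [0.991, -0.131, 0.0], [0.0, -0.0, -1.0]]
force: [-0.3, 0.8, -3.2]
width: 33.1
grip_force: 16.4
```

```bash
python3 look2.py 4 16 | grep -v pred; python3 - <<'E'
from h import *
for n in("scene","top"):
    c=read_camera(n)
    for k,z in(("loupe_center",32),("loupe",11)):
        print(n,k,[(round(r["p"],2),onz(c,*r["position"],z)[:2]) for r in landmark_of(c,k)[:2]])
E
python3 ft.py
```

```text
23.3167 [ 501.307 -245.539   37.045] [0.131 0.991 0.   ] 33.086924843088305 16.369874104857445 [-0.256  0.842 -3.201]
scene reacher_grip 0.56 [280.4 230.3] [ 512.599 -254.024]
scene reacher_jaws 0.85 [206.9 276.6] [528.711 -20.238]
scene riser 0.95 [173.8 293.1] [519.717 130.825]
scene mat 0.71 [219.6 275.6] [528.573 -30.674]
top reacher_grip 0.79 [226.7 378.6] [ 511.365 -244.941]
top reacher_jaws 0.9 [221.8 273.2] [542.747 -34.329]
top riser 0.82 [242.3 193.5] [518.914 138.089]
top mat 0.83 [232.7 266.7] [526.582 -18.903]
scene loupe_center [(0.69, array([538.193, -20.38 ]))]
scene loupe [(0.72, array([525.927, -22.782]))]
top loupe_center [(0.67, array([523.35 , -20.909]))]
top loupe [(0.65, array([527.81 , -22.392]))]
24.4167 [ 501.28  -245.366   37.182] tool-frame F [0.156 0.332 2.953] M [ 0.061 -0.218 -0.008] w 32.9
```

View pics/zt4.png

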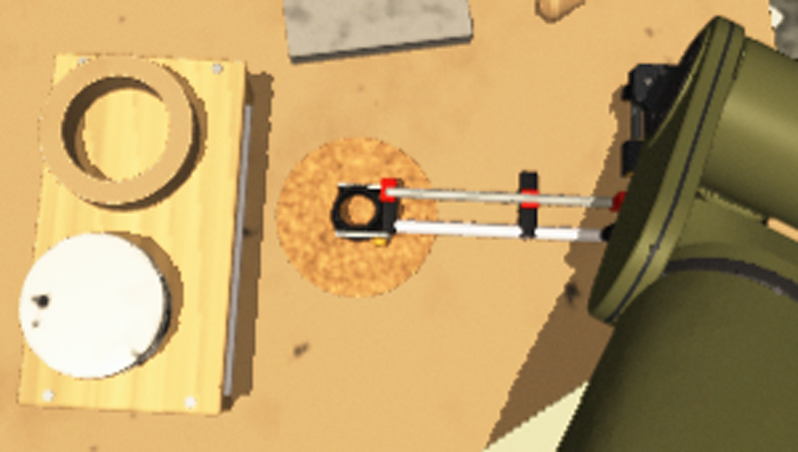

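The loupe is held upright in the jaws, centred over the mat (crop px (358,212)). Lowering now.

Emit:
apply_moves --pt "0 0 0.01 0 0 0" --pt "0 0 0.02 0 0 0" --pt "0 0 0.03 0 0 0" --pt "0 0 0.037 0 0 0" --pt "0 0 0.043 0 0 0" --pt "0 0 0.047 0 0 0" --pt "0 0 0.05 0 0 0" --pt "0 0 0.053 0 0 0" --pt "0 0 0.055 0 0 0" --pt "0 0 0.055 0 0 0"

```text
time: 25.25
ee_pos: [501.4, -245.4, 29.1]
tcp_rot: [[0.131, 0.991, 0.0], [0.991, -0.131, 0.0], [0.0, 0.0, -1.0]]
force: [-0.6, -0.1, -2.0]
width: 33.1
grip_force: 16.4
```

```bash
python3 ft.py
```

```text
25.55 [ 501.373 -245.378   29.083] tool-frame F [-0.332 -0.355  1.837] M [ 0.144  0.026 -0.072] w 33.0
```

Landed (loupe's weight is off the wrist). Releasing in steps.

Emit:
apply_moves --pt "0 0 0 0 0 0" --pt "0 0 0 0 0 0" --pt "0 0 0 0 0 0" --pt "0 0 0 0 0 0" --pt "0 0 0 0 0 0" --pt "0 0 0 0 0 0" --pt "0 0 0 0 0 0" --pt "0 0 0 0 0 0" --pt "0 0 0 0 0 0" --pt "0 0 0 0 0 0" --force 10.5

```text
time: 26.38
ee_pos: [501.3, -245.4, 29.0]
tcp_rot: [[0.131, 0.991, 0.0], [0.991, -0.131, -0.0], [-0.0, 0.0, -1.0]]
force: [-0.3, -0.6, -2.0]
width: 39.2
grip_force: 10.4
```

Emit:
apply_moves --pt "0 0 0 0 0 0" --pt "0 0 0 0 0 0" --pt "0 0 0 0 0 0" --pt "0 0 0 0 0 0" --pt "0 0 0 0 0 0" --pt "0 0 0 0 0 0" --pt "0 0 0 0 0 0" --pt "0 0 0 0 0 0" --pt "0 0 0 0 0 0" --pt "0 0 0 0 0 0" --force 6

```text
time: 27.22
ee_pos: [501.3, -245.4, 28.9]
tcp_rot: [[0.131, 0.991, -0.0], [0.991, -0.131, -0.0], [-0.0, -0.0, -1.0]]
force: [0.4, 0.7, -2.3]
width: 52.4
grip_force: 6.0
```

Emit:
apply_moves --pt "-0.02 0 0 0 0 0" --pt "-0.06 0 0 0 0 0" --pt "-0.11 0 0 0 0 0" --pt "-0.17 0 0 0 0 0" --pt "-0.23 0 0 0 0 0" --pt "-0.29 0 0 0 0 0" --pt "-0.35 0 0 0 0 0" --pt "-0.4 0 0 0 0 0" --pt "-0.42 0 0 0 0 0" --pt "-0.42 0 0 0 0 0"

```text
time: 28.05
ee_pos: [492.9, -308.7, 29.0]
tcp_rot: [[0.132, 0.991, 0.0], [0.991, -0.132, -0.0], [-0.0, 0.0, -1.0]]
force: [0.2, -0.4, -2.9]
width: 52.1
grip_force: 6.0
```

```bash
python3 look2.py 5 8 | grep -v pred; python3 - <<'E'
from h import *
for n in("scene","top"):
    c=read_camera(n)
    for k,z in(("loupe_center",23.5),("loupe",3)):
        print(n,k,[(round(r["p"],2),onz(c,*r["position"],z)[:2]) for r in landmark_of(c,k)[:2]])
E
python3 ft.py
```

```text
28.05 [ 492.911 -308.75    28.971] [ 0.132  0.991 -0.   ] 52.07463870878372 5.9758079051971436 [ 0.168 -0.448 -2.939]
scene reacher_grip 0.85 [303.5 208.9] [ 490.625 -312.152]
scene reacher_jaws 0.79 [229.  260.8] [514.168 -88.507]
scene riser 0.65 [171.1 291.7] [513.034 139.311]
scene mat 0.79 [218.9 274.1] [524.391 -29.711]
top reacher_grip 0.88 [231.4 407.5] [ 498.075 -304.312]
top reacher_jaws 0.97 [230.  302.6] [521.855 -93.941]
top riser 0.78 [245.3 191.9] [512.779 141.762]
top mat 0.9 [228.3 268.7] [535.739 -23.933]
scene loupe_center [(0.71, array([537.649, -33.183])), (0.16, array([ 496.701, -320.092]))]
scene loupe [(0.65, array([532.01 , -21.309])), (0.57, array([511.105, -64.489]))]
top loupe_center [(0.65, array([524.269, -23.348])), (0.45, array([ 495.97 , -315.013]))]
top loupe [(0.64, array([531.735, -21.725]))]
29.15 [ 493.043 -307.857   28.967] tool-frame F [-0.001 -0.321  2.421] M [ 0.04  -0.099  0.001] w 51.9
```

View pics/zt5.png

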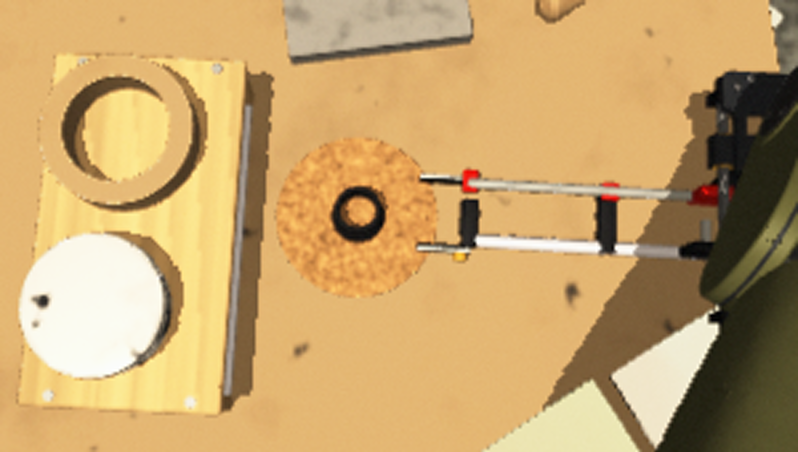

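```bash
python3 - <<'E'
from h import *
c=read_camera("top")
for r,k in((150,424.5),(217.7,435),(235,437.5),(255,440.5)):print(onz(c,r,k,0))
o=get_obs();x=o["tcp_rot"][:,0];y=-o["tcp_rot"][:,1]
for q in((-68,30),(-68,-30)):print("butt",o["ee_pos"]+x*q[0]+y*q[1])
E
```

```text
[ 683.456 -384.866    0.   ]
[ 529.072 -383.85     0.   ]
[ 491.259 -383.209    0.   ]
[ 448.298 -382.713    0.   ]
butt [ 454.385 -371.33    28.954]
butt [ 513.869 -379.182   28.951]
```

Emit:
apply_moves --pt "0.03 0 0 0 0 0" --pt "0.07 0 0 0 0 0" --pt "0.11 0 0 0 0 0" --pt "0.13 0 0 0 0 0" --pt "0.13 0 0.01 0 0 0" --pt "0.13 0 0.022 0 0 0" --pt "0.13 0 0.034 0 0 0" --pt "0.13 0 0.044 0 0 0" --pt "0.13 0 0.05 0 0 0" --pt "0.13 0 0.053 0 0 0"

```text
time: 30.03
ee_pos: [495.6, -288.5, 21.6]
tcp_rot: [[0.131, 0.991, -0.001], [0.991, -0.131, 0.001], [0.001, -0.001, -1.0]]
force: [-3.2, 3.1, 5.6]
width: 52.0
grip_force: 6.0
```

```bash
python3 ft.py
```

```text
30.3333 [ 495.56  -288.469   21.619] tool-frame F [ 2.498 -3.83  -5.066] M [0.786 0.261 0.128] w 52.0
```

Emit:
apply_moves --pt "0 0 -0.004 0 0 0" --pt "0 0 -0.004 0 0 0" --pt "0 0 -0.004 0 0 0" --pt "0 0 -0.004 0 0 0" --pt "0 0 -0.004 0 0 0" --pt "0 0 -0.004 0 0 0" --pt "0 0 -0.004 0 0 0" --pt "0 0 -0.004 0 0 0" --pt "0 0 -0.004 0 0 0" --pt "0 0 -0.004 0 0 0" --grip -1

```text
time: 31.17
ee_pos: [495.6, -288.5, 21.6]
tcp_rot: [[0.131, 0.991, 0.0], [0.991, -0.131, -0.0], [-0.0, 0.0, -1.0]]
force: [-0.3, -0.0, -0.1]
width: 94.9
grip_force: 0.0
```

Emit:
apply_moves --pt "0 0 -0.03 0 0 0" --pt "0 0 -0.1 0 0 0" --pt "0 0 -0.2 0 0 0" --pt "0 0 -0.3 0 0 0" --pt "0 0 -0.4 0 0 0" --pt "0 0 -0.55 0 0 0" --pt "0 0 -0.7 0 0 0" --pt "0 0 -0.85 0 0 0" --pt "0 0 -1 0 0 0" --pt "0 0 -1 0 0 0"

```text
time: 32.0
ee_pos: [498.3, -290.4, 178.8]
tcp_rot: [[0.131, 0.991, 0.009], [0.991, -0.131, -0.006], [-0.005, 0.01, -1.0]]
force: [-0.2, -0.3, 1.2]
width: 94.7
grip_force: 0.0
```

```bash
python3 look2.py 6 0 | grep -v pred
```

```text
32.0 [ 498.33  -290.401  178.836] [ 0.131  0.991 -0.005] 94.73124014891091 0.0 [-0.169 -0.329  1.235]
scene reacher_grip 0.93 [299.8 214. ] [ 493.798 -297.429]
scene reacher_jaws 0.78 [221.7 268.1] [519.954 -56.856]
scene riser 0.81 [171.1 294. ] [518.814 141.152]
scene mat 0.69 [219.4 274.8] [526.528 -30.673]
top reacher_grip 0.66 [229.7 398.9] [ 504.079 -289.869]
top reacher_jaws 0.65 [228.5 290.6] [528.357 -69.758]
top riser 0.72 [244.1 194.2] [514.938 136.777]
```

View pics/scene6.png

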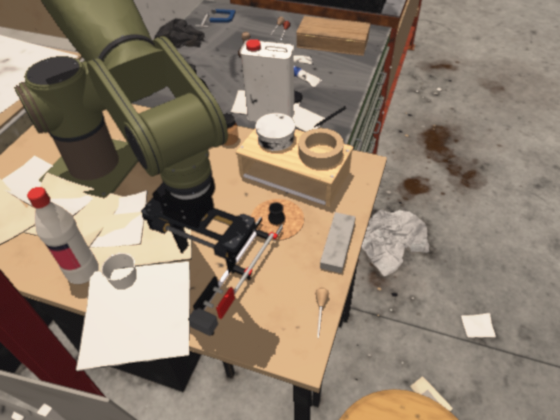

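The loupe stands upright at mid-mat (276,213). The reacher stands free on the table (trigger at (225,300)), the gripper is clear above it, and the whetstone and graver haven't moved.

```bash
python3 -c "
from bench import *
print(finish_job())"
```

```text
the job is handed in; nothing more can be done
None
```

I handed the job in at about 32 s of the 69 s allowed; the hand-in returned no verdict. In the last picture the loupe stands upright and free at mid-mat, the reacher stands released on the table, and the arm is clear.

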